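# Turn the reorder leaf in the fittings stockroom

### The arm

A 6-joint arm with a two-finger parallel gripper is mounted at the origin on the work surface. World frame = base frame: x ahead of the robot, y to its left, z up, the work surface at z = 0. Lengths are in mm, angles in degrees, forces in N, time in s.
With the tool pointing down it reaches from about 300 to 850 mm from the base axis. Payload 4.2 kg.
Tool frame: the origin (TCP) lies at the very end of the fingers, on their centre line; the grasp point (between the pads) lies 19 mm behind it; z points along the fingers, y is the line along which they close (so a half turn about z gives the same grasp; the last joint's range is limited). The gripper opens to 91 mm and grips with 3 to 60 N. Pads are 32 mm wide; open, the fingers measure 118 mm over their backs; the gripper's body (76 mm by 178 mm) begins 60 mm behind the grasp point.
Start: joints at [62.281, 18.312, 89.639, -0, 72.044, -1.146], TCP at [257.231, 514.272, 213.976] pointing down, gripper open.
Joint ranges: [-177.97, 177.97], [-48.28, 115.42], [12.27, 149.76], [-77.06, 257.06], [2.81, 150.46], [-146.56, 146.56]. Speed limits (degrees/s): [147.25, 147.25, 180, 180, 180, 180].

### API

Orientations are given as [roll, pitch, yaw] about the fixed x, y, z axes, in that order (R = Rz(yaw) Ry(pitch) Rx(roll)).
In Python, from workcell import * gives the robot as it stands.
- The arm moves only by the tool move_arm, never from a script. Its argument "motion" is a list of rows, each a list of 3 entries, a list of its own where there are three numbers: the finger opening in mm, from 0 to 91.2, then the shift along the world's x, y, z in units of 25 mm (1.0 is 25 mm), then the turn, a rotation vector about the world's x, y, z in units of 4 degrees (1.0 is 4 degrees). In form: [[grip, [x, y, z], [ax, ay, az]], ...]. A call has 1 to 20 rows; each row shifts and turns the commanded pose from where the row before left it; what a row does not reach is not made up. A row lasts 1/12 s, in which the tool goes at most 41.7 mm and 7.16 degrees, less where a joint would pass 70% of its speed; a pose out of reach is approached as far as the arm can. A call with a number of a shift or a turn outside -1 to 1 is refused whole. A call with a gripper value outside its range is refused whole. The fingers move at their own pace and stop on an object; "grip_force" is the grip in N (left out, the last holds). Time passes only in rows, so rows that do not move let the fingers close. It gives the time, the measured TCP pose, the force, the opening and the grip force at its end, in the units of the state.
- state(): the state, without advancing time (a new reading comes with each control period).
- grab_frame(name): name is "scene" or "side" or "wrist"; returns the picture (420x560x3 uint8, blue, green, red); there is no depth.
- camera_info(name): a dict with "fx", "fy", "cx", "cy" (pixels), "rvec" (rotation vector, rad) and "tvec" (3), from world to camera coordinates, as OpenCV has them. Camera axes: x right, y down, z forward; pixel columns grow to the right and rows downward; lengths in mm; the calibration is good to about 2 mm. A picture is of the moment at which its call begins: read the wrist's pose just before it. camera_info takes no time and is no camera call; for the wrist camera it gives the pose at the moment of the call.
- job_done(): hands the job in; it is judged then, once.
The state is a dict: "time_s": time; "qpos": joint angles; "qvel": joint speeds; "effort": joint torques, N m; "ee_pos": TCP position; "ee_rot": TCP orientation; "force": force on the tool from outside, world axes, zero at the start; "torque": the same for the moment, N m; "gripper_width": finger opening in mm; "gripper_force": force on a finger pad.
Only numpy, scipy, OpenCV 4.12 (cv2) and the standard library are available. Lean on these libraries where they do the work, as an engineer would, in place of code of your own. Each camera call takes 0.05 s, during which the arm holds its last target. There are 200 camera calls.

### The job

The flange rings are running low, so turn over the leaf of the ring reorder board, the white leaf with the one big black ring set in it: with a fingertip push it up from its rest on the robot's right, over its spine, and press it gently down until it lies flat on the rest on the robot's left. Only push it, do not pinch it or let it slam, and leave the other board's leaf (with two metal sleeves) and everything else on the table where they are.

Things in the scene. Friction and masses are not known exactly. Their poses are not given: they have to be found in the camera images.
- ring_board: Fixed plywood board with the ring leaf. Origin on the table under mid-spine; x along the spine, y from the right-hand to the left-hand rest, z up. Foot 90 (x) by 220 (y) mm. The spine (hinge line) runs along x, 60 mm above the origin. On each side a wing rises outward at 25 degrees, ending 98 mm from the spine along the slope; its rests stop the leaf at that slope.
- ring_leaf (a joint): Angle (rad) of the ring leaf, to turn: 0 on the right-hand (-y) rest, pointing outward and 25 degrees (0.436 rad) above level; 1.134 upright; 2.269 flat on the left-hand (+y) rest, pointing outward and 25 degrees up (end stop). Stiff hinge (0.14 N m friction): the leaf stays where it is left and does not fall; 1 to 2 N at its edge turns it.
- ring_leaf_edge (a point): Middle of the ring leaf's free edge, 150 mm from the spine. The leaf: rigid white panel 80 mm wide (along the spine), 6 mm thick, 0.13 kg, with one black ring, 56 mm across, set through its middle, 2 mm proud of both faces. It overhangs the wing below by 50 mm, with more than 80 mm of free height under its edge.
- sleeve_board: Fixed plywood board with the sleeve leaf. Origin on the table under mid-spine; x along the spine, y from the right-hand to the left-hand rest, z up. Foot 90 (x) by 220 (y) mm. The spine (hinge line) runs along x, 60 mm above the origin. On each side a wing rises outward at 25 degrees, ending 98 mm from the spine along the slope; its rests stop the leaf at that slope.
- sleeve_leaf (a joint): Angle (rad) of the sleeve leaf, to be left alone: 0 on the right-hand (-y) rest, pointing outward and 25 degrees (0.436 rad) above level; 1.134 upright; 2.269 flat on the left-hand (+y) rest, pointing outward and 25 degrees up (end stop). Stiff hinge (0.14 N m friction): the leaf stays where it is left and does not fall; 1 to 2 N at its edge turns it.
- sleeve_leaf_edge (a point): Middle of the sleeve leaf's free edge, 150 mm from the spine. The leaf: rigid white panel 80 mm wide (along the spine), 6 mm thick, 0.13 kg, with two steel sleeves, 13 mm thick, 65 mm long, set through it side by side. It overhangs the wing below by 50 mm, with more than 80 mm of free height under its edge.
- loose_ring: Bystander: loose black flange ring lying beside the ring board, 44 mm across, 10 mm high, origin under its centre.
- loose_sleeve: Bystander: loose steel sleeve standing beside the sleeve board, 26 mm across, 42 mm high, origin under its centre.
- carton: Bystander: cardboard carton, 90 x 70 x 55 mm, origin under its centre.
- sealant_jar: Bystander: jar with black cap, 56 mm across, 75 mm high, origin under its centre.
- spanner: Bystander: steel spanner, 160 mm long, lying along its own x, origin under its middle.
- coupling: Bystander: brass pipe coupling, 40 mm across, 40 mm high, origin under its centre.

How it is judged:
By the outcome, as a careful person would: the job done as asked, in the order asked, and still so for the second after the job is handed in, with the robot touching nothing.
It also fails if it takes over 38 s, if anything falls off the work surface, if the arm or the gripper's body presses on something with over 40 N, if the wrist force passes 120 N, or if a joint passes its speed limit or range.

## Working session

There is one attempt and no reset: what is moved stays moved. The work goes in short steps, Python scripts to look and compute and a tool call to move; the robot and the scene stay as the last step left them, time stands still between calls to the robot, and variables do not carry over. Pictures are saved under pics/ and viewed, at most 10 in all, crops included, and the job is handed in when it is done.

Besides the shell and the picture viewer there is one more tool, called after ">>>" as a command line: name --argument value ..., lists and objects as JSON in quotes. move_arm: Moves the arm, as the interface text tells. Shifts and turns lie within -1 to 1; 1 stands for 25 mm of shift or 4 degrees of turn. Its arguments: {"type":"object","properties":{"motion":{"type":"array","items":{"type":"array"}},"grip_force":{"type":"number"}},"required":["motion"]}

```bash
mkdir -p pics
python3 - <<'E'
from workcell import *
import cv2
s=state();print(s['time_s'],s['ee_pos'],s['ee_rot'])
for n in("scene","side"):
    cv2.imwrite(f"pics/{n}0.png",grab_frame(n));print(camera_info(n))
E
```

```text
0.0 [256.9722215  513.8142561  213.08884375] [-1.79896409e+02 -2.13563246e-03  1.53429125e+02]
{'fx': 403.04782182474077, 'fy': 403.04782182474077, 'cx': 281.1847873829386, 'cy': 210.9857906191076, 'rvec': array([ 1.56894978,  1.72313998, -0.88723909]), 'tvec': array([  65.16915271, -217.04287022, 1463.0356115 ])}
{'fx': 519.5055008973279, 'fy': 519.5055008973279, 'cx': 279.10849413377116, 'cy': 208.32685142135793, 'rvec': array([ 0.18569884, -2.69041533,  1.50032294]), 'tvec': array([ 515.03933672,  147.2298073 , 1277.35989894])}
```

View pics/scene0.png

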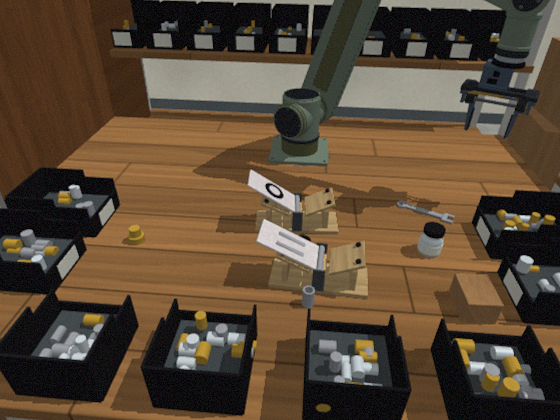

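View pics/side0.png

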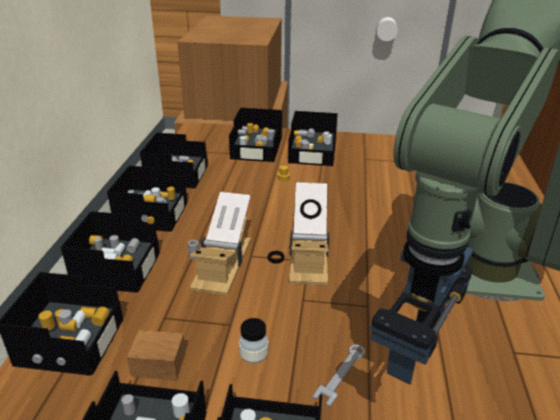

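The scene view shows the ring leaf at about (273,190), resting towards the robot's right, with the sleeve board in front of it at (310,255). The side view has the ring leaf at (311,208). Next I'll enlarge both to get corner positions.

Run:
```python
import cv2,numpy as np
a=cv2.imread("pics/scene0.png")[160:240,235:350];b=cv2.imread("pics/side0.png")[175:290,265:350]
cv2.imwrite("pics/c1.png",cv2.resize(a,None,fx=6.5,fy=6.5,interpolation=cv2.INTER_CUBIC))
cv2.imwrite("pics/c2.png",cv2.resize(b,None,fx=5,fy=5,interpolation=cv2.INTER_CUBIC))
```

```text
(no output)
```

View pics/c1.png

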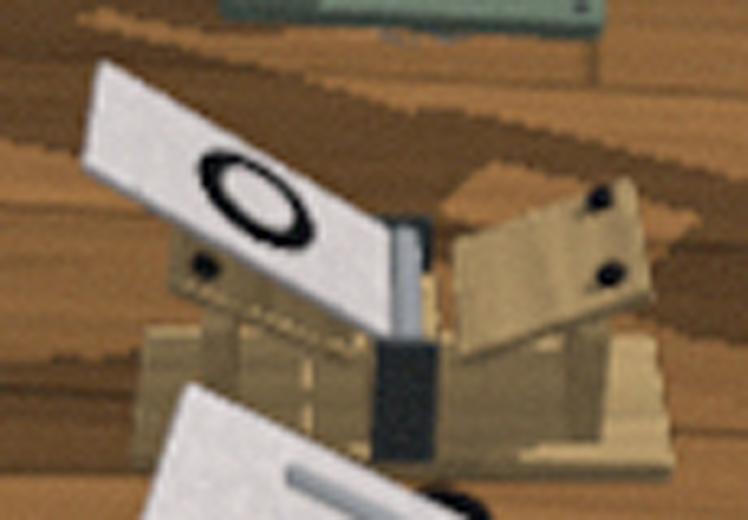

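View pics/c2.png

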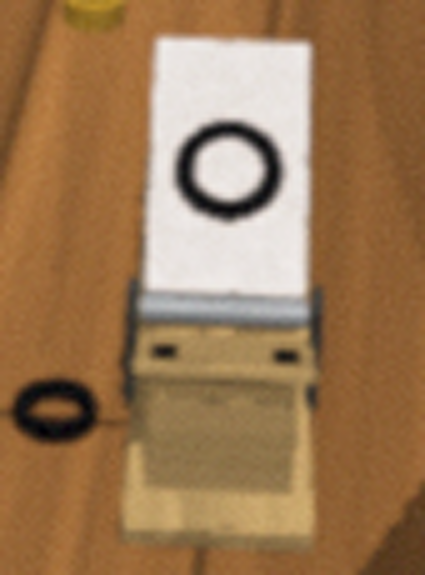

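```bash
cat > h.py <<'E'
import numpy as np,cv2
from workcell import *
from scipy.optimize import least_squares
def proj(n,P):
    c=camera_info(n);K=np.array([[c['fx'],0,c['cx']],[0,c['fy'],c['cy']],[0,0,1]])
    return cv2.projectPoints(np.array(P,float).reshape(-1,1,3),c['rvec'],c['tvec'],K,None)[0].reshape(-1,2)
def leaf(x,r,n,th):  # board frame
    u=np.array([0,-np.cos(th+np.radians(25)),np.sin(th+np.radians(25))]);m=np.array([0,u[2],-u[1]])
    return np.array([x,0,60])+r*u+n*m
def w(p,P):
    c,s=np.cos(p[2]),np.sin(p[2]);return np.array(P)@np.array([[c,s,0],[-s,c,0],[0,0,1]])+[p[0],p[1],0]
E
python3 - <<'E'
from h import *
def res(p):
    A=[leaf(-40,150,3,0),leaf(40,150,3,0),leaf(0,p[3],5,0),[45,110,0],[45,-110,0]]
    B=[leaf(40,150,3,0),leaf(-40,150,3,0),leaf(0,p[3],5,0),[45,110,0],[-45,110,0]]
    a=proj("scene",w(p,A))-[[250.85,169.2],[247.8,185.1],[274.5,190.6],[338.1,233.1],[255.3,232.3]]
    b=proj("side",w(p,B))-[[296,182.6],[327.4,183.4],[310.8,209],[289.4,283.5],[327.5,284.5]]
    return np.r_[a.ravel(),b.ravel()]
r=least_squares(res,[400,0,0,85],x_scale=[10,10,.1,10])
print(r.x,np.degrees(r.x[2]),r.fun.round(1).reshape(-1,2).tolist())
p=r.x
print(w(p,[leaf(0,150,0,0),[0,0,60],leaf(0,150,0,2.269),leaf(0,150,0,1.134)]).round(0))
# sleeve board rough: leaf corner pixels by eye
E
```

```text
[4.38616095e+02 1.66269524e+01 5.09332028e-02 7.62808150e+01] 2.918257558651946 [[-2.6, 4.7], [-2.9, 4.7], [-1.6, 1.5], [0.9, 1.3], [0.5, -0.7], [2.4, 3.5], [1.6, 4.2], [1.7, 1.0], [0.1, 0.2], [0.4, 1.6]]
[[ 446. -119.  123.]
 [ 439.   17.   60.]
 [ 432.  152.  123.]
 [ 439.   17.  210.]]
```

Run:
```python
from h import *
def res(p):
    t=p[4]
    A=[leaf(-40,150,3,t),leaf(40,150,3,t),leaf(0,p[3],5,t),[45,110,0],[45,-110,0]]
    B=[leaf(40,150,3,t),leaf(-40,150,3,t),leaf(0,p[3],5,t),[45,110,0],[-45,110,0]]
    a=proj("scene",w(p,A))-[[250.85,169.2],[247.8,185.1],[274.5,190.6],[338.1,233.1],[255.3,232.3]]
    b=proj("side",w(p,B))-[[296,182.6],[327.4,183.4],[310.8,209],[289.4,283.5],[327.5,284.5]]
    return np.r_[a.ravel(),b.ravel()]
r=least_squares(res,[400,0,0,85,0],x_scale=[10,10,.1,10,.1])
print(r.x,np.degrees(r.x[2]),r.fun.round(1).reshape(-1,2).tolist())
p=r.x
print(w(p,[leaf(0,150,0,p[4]),[0,0,60],leaf(0,150,0,2.269),leaf(0,150,0,1.134)]).round(0))
# candidate: scale check of sleeve board: leaf corners scene (262,222),(257,243)
def res2(q):
    A=[leaf(-40,150,3,q[3]),leaf(40,150,3,q[3]),[45,110,0]]
    return (proj("scene",w(q,A))-[[264,220.5],[257,243],[368,293]]).ravel()
q=least_squares(res2,[560,0,0,.1],x_scale=[10,10,.1,.1]);print(q.x,q.fun.round(1))
```

```text
[4.41082816e+02 1.46082275e+01 7.37003782e-02 7.39437592e+01
 1.27338819e-01] 4.222720620288203 [[-0.6, 0.2], [0.0, 0.1], [0.3, 0.0], [0.4, 1.2], [-0.1, 0.4], [0.4, -0.6], [-0.0, -0.2], [0.3, -0.3], [0.2, -0.1], [0.4, 0.7]]
[[ 450. -112.  140.]
 [ 441.   15.   60.]
 [ 431.  150.  123.]
 [ 441.   15.  210.]]
[ 6.28171236e+02  8.27055432e+01 -9.13660034e-02 -1.86005009e-01] [-0.   0.4 -0.8 -0.7  0.9  0. ]
```

```bash
cat >> h.py <<'E'
BP=[441.1,14.6,0.0737]
def tcp(phi,beta,rc=120,gap=0):  # deg; phi leaf elevation from -y, contact underside
    b=np.radians(beta);bd=np.array([0,-np.cos(b),np.sin(b)]);nr=np.array([0,np.sin(b),np.cos(b)])
    th=np.radians(phi-25)
    if beta>phi: T=leaf(0,150,-3,th)-30*bd-16*nr
    else: T=leaf(0,rc,-3,th)-16*nr
    return w(BP,[T-gap*nr])[0]
E
python3 - <<'E'
from h import *
print(tcp(32.3,50,gap=60),tcp(32.3,50,gap=40),tcp(32.3,50,gap=0))
for f,b in [(45,58),(60,66),(75,75),(90,80),(105,85),(120,90),(135,90),(145,90),(150,90),(155,90)]: print(f,b,tcp(f,b).round(0))
E
```

```text
[ 453.42091863 -152.27384994   65.78387528] [ 452.29279104 -136.99455141   78.63962747] [ 450.03653586 -106.43595434  104.35113186]
45 58 [449. -91. 130.]
60 66 [447. -65. 154.]
75 75 [445. -35. 171.]
90 80 [442.  -4. 177.]
105 85 [440.  27. 175.]
120 90 [438.  56. 165.]
135 90 [436.  81. 147.]
145 90 [435.  95. 131.]
150 90 [435. 101. 123.]
155 90 [434. 106. 113.]
```

>>> move_arm --motion '[[0, [1, 0, 0.5], [0, 0, -0.5]], [0, [1, -0.4, 0.5], [0, 0, -0.5]], [0, [1, -1, 0.5], [0, 0, -0.5]], [0, [1, -1, 0], [0, 0, -0.5]], [0, [1, -1, 0], [0, 0, -0.5]], [0, [1, -1, 0], [0, 0, -0.5]], [0, [1, -1, 0], [0, 0, -0.5]], [0, [0.8, -1, 0], [0, 0, -0.5]], [0, [0, -1, 0], [0, 0, -0.5]], [0, [0, -1, 0], [0, 0, -0.5]], [0, [0, -1, 0], [0, 0, -0.5]], [0, [0, -1, 0], [0, 0, -0.5]], [0, [0, -1, 0], [0, 0, -0.5]], [0, [0, -1, 0], [0, 0, -0.5]], [0, [0, -1, 0], [0, 0, -0.5]], [0, [0, -1, 0], [0, 0, -0.5]], [0, [0, -1, 0], [0, 0, -0.5]], [0, [0, -1, 0], [0, 0, -0.5]], [0, [0, -1, 0], [0, 0, -0.5]], [0, [0, -1, 0], [0, 0, -0.5]]]'

```text
time_s: 1.77
ee_pos: [451.8, 53.1, 251.2]
ee_rot: [-180.0, -0.0, 113.3]
force: [-0.8, 0.9, -0.5]
gripper_width: 0.2
gripper_force: 0.0
```

>>> move_arm --motion '[[0, [0, -1, 0], [0, 0, -0.5]], [0, [0, -1, 0], [0, 0, -0.5]], [0, [0, -1, 0], [0, 0, -0.5]], [0, [0, -1, 0], [0, 0, -0.5]], [0, [0, -1, 0], [0, 0, -0.5]], [0, [0, -1, 0], [0, 0, -0.5]], [0, [0, -1, 0], [0, 0, -0.5]], [0, [0, -1, 0], [0, 0, -0.5]], [0, [0, -1, 0], [0, 0, -0.5]], [0, [0, -1, 0], [0, 0, -0.3]], [0, [0, 0, 0], [1, 0.07, 0]], [0, [0, 0, 0], [1, 0.07, 0]], [0, [0, 0, 0], [1, 0.07, 0]], [0, [0, 0, 0], [1, 0.07, 0]], [0, [0, 0, 0], [1, 0.07, 0]], [0, [0, 0, 0], [1, 0.07, 0]], [0, [0, 0, 0], [1, 0.07, 0]], [0, [0, 0, 0], [1, 0.07, 0]], [0, [0, 0, 0], [1, 0.07, 0]], [0, [0, 0, 0], [1, 0.07, 0]]]'

```text
time_s: 3.43
ee_pos: [452.2, -196.0, 251.3]
ee_rot: [179.8, -40.3, 94.3]
force: [-0.7, -0.7, -1.1]
gripper_width: 0.3
gripper_force: 0.0
```

>>> move_arm --motion '[[0, [0, 0, -1], [0, 0, 0]], [0, [0, 0, -1], [0, 0, 0]], [0, [0, 0, -1], [0, 0, 0]], [0, [0, 0, -1], [0, 0, 0]], [0, [0, 0, -1], [0, 0, 0]], [0, [0, 0, -1], [0, 0, 0]], [0, [0, 0.6, -0.8], [0, 0, 0]], [0, [0, 0.9, 0], [0, 0, 0]], [0, [0, 0.9, 0], [0, 0, 0]], [0, [0, 0, 0], [0, 0, 0]]]'

```text
time_s: 4.27
ee_pos: [450.6, -132.1, 81.2]
ee_rot: [-179.9, -40.3, 94.3]
force: [0.3, 0.4, 0.9]
gripper_width: 0.3
gripper_force: 0.0
```

Run:
```python
from h import *
import cv2
s=state();print(s['ee_pos'],s['force'],s['qpos'])
a=cv2.resize(grab_frame("scene")[120:260,170:350],None,fx=2.8,fy=2.8,interpolation=2)
b=cv2.resize(grab_frame("side")[120:300,180:390],None,fx=2.2,fy=2.2,interpolation=2)[:392]
b=cv2.resize(b,(290,392)) if 0 else b
h=392;im=np.zeros((1+h,0,3),np.uint8)
cv2.imwrite("pics/d.png",np.vstack([cv2.resize(a,(385,300)),cv2.resize(b,(385,300))]))
```

```text
[ 450.64000032 -132.09068075   81.15225266] [0.31270337 0.42511534 0.86236584] [-37.87342318  30.91148711 103.75409102  29.47737682  76.92171026
 -57.20848853]
```

View pics/d.png

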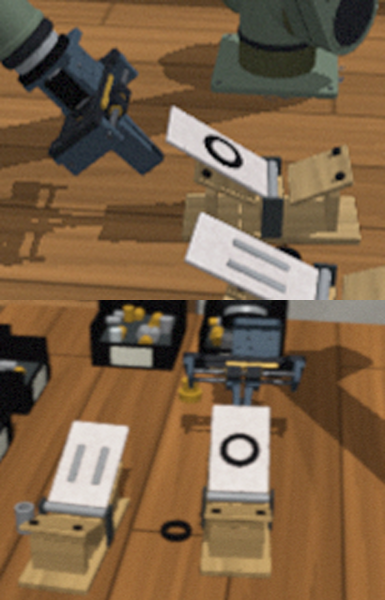

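The image shows the fingertips just outside and below the ring leaf's free edge (at about (160,160) in the upper crop). They are in line with the leaf's middle and clear of the sleeve board. I'll start the push now.

```bash
cat > plan.py <<'E'
from h import *
def rows(P,seq):
    P=np.array(P,float);pb=None
    for f,b,n in seq:
        if n==0: pb=b;continue
        T=tcp(f,b);d=(T-P)/n/25;da=(pb-b)/n/4   # beta up => tilt down
        print(f,b,'n',n,d.round(2).tolist(),'turn',[round(-(b-pb)/n/4,2),round(-(b-pb)/n/4*.074,3)],T.round(0));P=T;pb=b
E
python3 - <<'E'
from plan import *
rows([450.6,-132.1,81.2],[(0,50,0),(34,50,5),(45,58,5),(60,66,6),(75,75,6),(90,80,6),(105,85,6),(120,90,6),(135,90,6),(145,90,6),(150,90,4),(155,90,5)])
E
```

```text
34 50 n 5 [-0.01, 0.22, 0.22] turn [0.0, 0.0] [ 450. -104.  108.]
45 58 n 5 [-0.01, 0.1, 0.18] turn [-0.4, -0.03] [449. -91. 130.]
60 66 n 6 [-0.01, 0.17, 0.16] turn [-0.33, -0.025] [447. -65. 154.]
75 75 n 6 [-0.02, 0.2, 0.11] turn [-0.38, -0.028] [445. -35. 171.]
90 80 n 6 [-0.02, 0.2, 0.04] turn [-0.21, -0.015] [442.  -4. 177.]
105 85 n 6 [-0.02, 0.21, -0.01] turn [-0.21, -0.015] [440.  27. 175.]
120 90 n 6 [-0.01, 0.19, -0.07] turn [-0.21, -0.015] [438.  56. 165.]
135 90 n 6 [-0.01, 0.17, -0.12] turn [0.0, 0.0] [436.  81. 147.]
145 90 n 6 [-0.01, 0.09, -0.1] turn [0.0, 0.0] [435.  95. 131.]
150 90 n 4 [-0.0, 0.06, -0.09] turn [0.0, 0.0] [435. 101. 123.]
155 90 n 5 [-0.0, 0.04, -0.07] turn [0.0, 0.0] [434. 106. 113.]
```

>>> move_arm --motion '[[0, [0, 0.22, 0.22], [0, 0, 0]], [0, [0, 0.22, 0.22], [0, 0, 0]], [0, [0, 0.22, 0.22], [0, 0, 0]], [0, [0, 0.22, 0.22], [0, 0, 0]], [0, [0, 0.22, 0.22], [0, 0, 0]], [0, [0, 0.1, 0.18], [-0.4, -0.03, 0]], [0, [0, 0.1, 0.18], [-0.4, -0.03, 0]], [0, [0, 0.1, 0.18], [-0.4, -0.03, 0]], [0, [0, 0.1, 0.18], [-0.4, -0.03, 0]], [0, [-0.05, 0.1, 0.18], [-0.4, -0.03, 0]], [0, [-0.01, 0.17, 0.16], [-0.33, -0.025, 0]], [0, [-0.01, 0.17, 0.16], [-0.33, -0.025, 0]], [0, [-0.01, 0.17, 0.16], [-0.33, -0.025, 0]], [0, [-0.01, 0.17, 0.16], [-0.33, -0.025, 0]], [0, [-0.01, 0.17, 0.16], [-0.33, -0.025, 0]], [0, [-0.01, 0.17, 0.16], [-0.33, -0.025, 0]]]'

```text
time_s: 5.7
ee_pos: [449.2, -69.6, 155.8]
ee_rot: [179.8, -24.0, 94.3]
force: [1.1, -0.9, -0.5]
gripper_width: 0.6
gripper_force: 0.6
```

Run:
```python
from h import *
s=state();print(s['ee_pos'],s['force'],s['ee_rot'])
cv2.imwrite("pics/e.png",cv2.resize(grab_frame("scene")[120:260,170:350],None,fx=2.8,fy=2.8,interpolation=2))
```

```text
[449.21960919 -69.55001101 155.79398669] [ 1.07232802 -0.90336338 -0.52833997] [179.81843227 -24.03086162  94.29503495]
```

View pics/e.png

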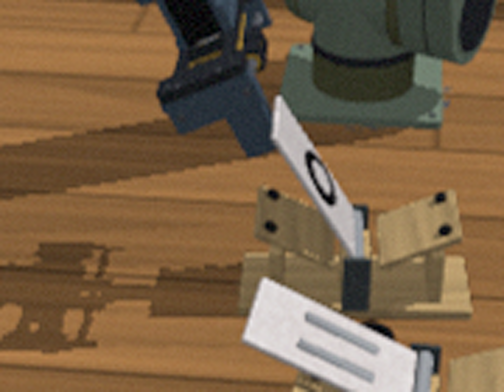

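The leaf has turned to about 60° with the finger behind its edge (contact near (272,120)), so I'll carry on over the spine.

>>> move_arm --motion '[[0, [-0.02, 0.2, 0.11], [-0.38, -0.028, 0]], [0, [-0.02, 0.2, 0.11], [-0.38, -0.028, 0]], [0, [-0.02, 0.2, 0.11], [-0.38, -0.028, 0]], [0, [-0.02, 0.2, 0.11], [-0.38, -0.028, 0]], [0, [-0.02, 0.2, 0.11], [-0.38, -0.028, 0]], [0, [-0.02, 0.2, 0.11], [-0.38, -0.028, 0]], [0, [-0.02, 0.2, 0.04], [-0.21, -0.015, 0]], [0, [-0.02, 0.2, 0.04], [-0.21, -0.015, 0]], [0, [-0.02, 0.2, 0.04], [-0.21, -0.015, 0]], [0, [-0.02, 0.2, 0.04], [-0.21, -0.015, 0]], [0, [-0.02, 0.2, 0.04], [-0.21, -0.015, 0]], [0, [-0.02, 0.2, 0.04], [-0.21, -0.015, 0]], [0, [-0.02, 0.21, -0.01], [-0.21, -0.015, 0]], [0, [-0.02, 0.21, -0.01], [-0.21, -0.015, 0]], [0, [-0.02, 0.21, -0.01], [-0.21, -0.015, 0]], [0, [-0.02, 0.21, -0.01], [-0.21, -0.015, 0]], [0, [-0.02, 0.21, -0.01], [-0.21, -0.015, 0]], [0, [-0.02, 0.21, -0.01], [-0.21, -0.015, 0]]]'

```text
time_s: 7.25
ee_pos: [440.2, 21.6, 176.4]
ee_rot: [179.9, -4.8, 94.3]
force: [1.1, -0.8, -1.2]
gripper_width: 0.7
gripper_force: 0.5
```

>>> move_arm --motion '[[0, [-0.01, 0.19, -0.07], [-0.21, -0.015, 0]], [0, [-0.01, 0.19, -0.07], [-0.21, -0.015, 0]], [0, [-0.01, 0.19, -0.07], [-0.21, -0.015, 0]], [0, [-0.01, 0.19, -0.07], [-0.21, -0.015, 0]], [0, [-0.01, 0.19, -0.07], [-0.21, -0.015, 0]], [0, [-0.01, 0.19, -0.07], [-0.21, -0.015, 0]], [0, [-0.01, 0.17, -0.12], [0, 0, 0]], [0, [-0.01, 0.17, -0.12], [0, 0, 0]], [0, [-0.01, 0.17, -0.12], [0, 0, 0]], [0, [-0.01, 0.17, -0.12], [0, 0, 0]], [0, [-0.01, 0.17, -0.12], [0, 0, 0]], [0, [-0.01, 0.17, -0.12], [0, 0, 0]], [0, [0, 0, 0], [0, 0, 0]]]'

```text
time_s: 8.33
ee_pos: [437.1, 75.8, 147.3]
ee_rot: [179.9, 0.1, 94.3]
force: [0.4, -0.0, 0.8]
gripper_width: 0.5
gripper_force: 0.0
```

Run:
```python
from plan import *
s=state();print(s['ee_pos'],s['force'],s['ee_rot'])
rows(s['ee_pos'],[(0,90,0),(145,90,6),(150,90,4),(155,90,5)])
cv2.imwrite("pics/f.png",cv2.resize(grab_frame("scene")[120:260,190:370],None,fx=2.8,fy=2.8,interpolation=2))
```

```text
[437.11444584  75.83202101 147.2502951 ] [ 0.43039815 -0.00566047  0.84881224] [1.79935384e+02 1.49463562e-01 9.43012120e+01]
145 90 n 6 [-0.01, 0.13, -0.11] turn [0.0, 0.0] [435.  95. 131.]
150 90 n 4 [-0.0, 0.06, -0.09] turn [0.0, 0.0] [435. 101. 123.]
155 90 n 5 [-0.0, 0.04, -0.07] turn [0.0, 0.0] [434. 106. 113.]
```

View pics/f.png

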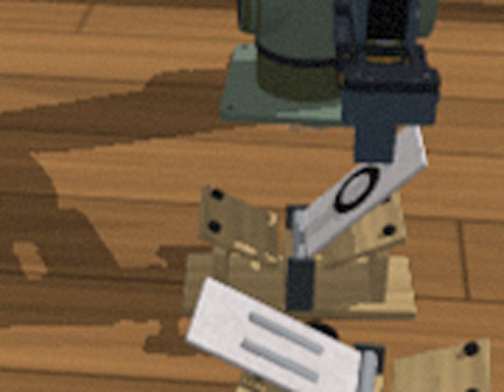

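The leaf is past upright, pointing towards (420,140) at about 130–135°, with the finger on its inner face. Next I'll press it down slowly.

>>> move_arm --motion '[[0, [-0.01, 0.13, -0.11], [0, 0, 0]], [0, [-0.01, 0.13, -0.11], [0, 0, 0]], [0, [-0.01, 0.13, -0.11], [0, 0, 0]], [0, [-0.01, 0.13, -0.11], [0, 0, 0]], [0, [-0.01, 0.13, -0.11], [0, 0, 0]], [0, [-0.01, 0.13, -0.11], [0, 0, 0]], [0, [0, 0.06, -0.09], [0, 0, 0]], [0, [0, 0.06, -0.09], [0, 0, 0]], [0, [0, 0.06, -0.09], [0, 0, 0]], [0, [0, 0.06, -0.09], [0, 0, 0]], [0, [0, 0.04, -0.06], [0, 0, 0]], [0, [0, 0.04, -0.06], [0, 0, 0]]]'

```text
time_s: 9.38
ee_pos: [435.9, 102.8, 119.3]
ee_rot: [179.9, 0.2, 94.3]
force: [-0.4, -0.3, 0.3]
gripper_width: 0.1
gripper_force: 0.3
```

>>> move_arm --motion '[[0, [0, 0.02, -0.06], [0, 0, 0]], [0, [0, 0.02, -0.06], [0, 0, 0]], [0, [0, 0.02, -0.06], [0, 0, 0]], [0, [0, 0, 0], [0, 0, 0]]]'

```text
time_s: 9.72
ee_pos: [436.0, 104.3, 114.8]
ee_rot: [179.9, 0.2, 94.3]
force: [-0.2, 0.6, 0.0]
gripper_width: 0.7
gripper_force: 0.1
```

Nominally this should be near the stop. I'll press down in small steps and watch the force.

>>> move_arm --motion '[[0, [0, 0, -0.05], [0, 0, 0]], [0, [0, 0, -0.05], [0, 0, 0]], [0, [0, 0, 0], [0, 0, 0]]]'

```text
time_s: 9.97
ee_pos: [436.3, 104.5, 113.2]
ee_rot: [179.8, 0.1, 94.3]
force: [-2.2, 0.5, 6.7]
gripper_width: 0.8
gripper_force: 2.9
```

>>> move_arm --motion '[[0, [0, 0, -0.04], [0, 0, 0]], [0, [0, 0, -0.04], [0, 0, 0]], [0, [0, 0, 0], [0, 0, 0]]]'

```text
time_s: 10.22
ee_pos: [436.4, 104.6, 112.6]
ee_rot: [179.8, 0.1, 94.3]
force: [-4.7, 0.2, 17.2]
gripper_width: 0.3
gripper_force: 7.9
```

Run:
```python
from h import *
s=state();print(s['ee_pos'],s['force'])
a=cv2.resize(grab_frame("scene")[150:250,240:360],None,fx=4,fy=4,interpolation=2)
b=cv2.resize(grab_frame("side")[200:300,260:360],None,fx=3,fy=4,interpolation=2)
cv2.imwrite("pics/g.png",np.hstack([a,b]))
```

```text
[436.43603713 104.64860761 112.64332897] [-4.69645578  0.20019373 17.20423974]
```

View pics/g.png

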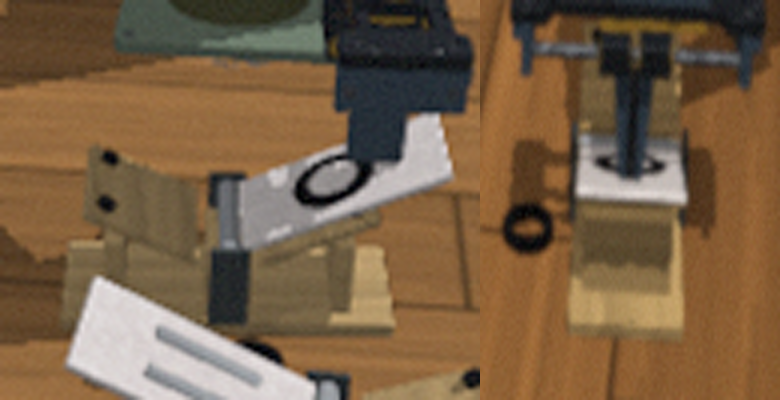

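The leaf lies along the left wing, with its edge corners at about (450,175) in the crop. The force rose sharply to 17 N with no further travel, so it is against the rest. I'll lift straight off and check.

>>> move_arm --motion '[[0, [0, -0.02, 0.1], [0, 0, 0]], [0, [0, -0.02, 0.3], [0, 0, 0]], [0, [0, -0.1, 0.6], [0, 0, 0]], [0, [0, -0.1, 1], [0, 0, 0]], [0, [0, 0, 1], [0, 0, 0]], [0, [0, 0, 1], [0, 0, 0]], [0, [0, 0, 1], [0, 0, 0]], [0, [0, 0, 1], [0, 0, 0]], [0, [0, 0, 1], [0, 0, 0]], [0, [0, 0, 0], [0, 0, 0]], [0, [0, 0, 0], [0, 0, 0]]]'

```text
time_s: 11.23
ee_pos: [436.5, 98.3, 286.6]
ee_rot: [179.7, 0.2, 94.3]
force: [-0.6, -1.2, -0.7]
gripper_width: 0.5
gripper_force: 0.0
```

Run:
```python
from h import *
im=grab_frame("scene");print(state()['force'])
for t in (2.269,2.2,2.13):
    print(t,proj("scene",w(BP,[leaf(40,150,-3,t),leaf(-40,150,-3,t)])).round(1).tolist())
cv2.imwrite("pics/i.png",cv2.resize(im[150:300,220:380],None,fx=4,fy=4,interpolation=2))
```

```text
[ 0.06428483  0.21780052 -0.80069147]
2.269 [[353.2, 193.0], [349.1, 176.8]]
2.2 [[351.6, 189.8], [347.6, 173.7]]
2.13 [[349.8, 186.7], [345.9, 170.7]]
```

View pics/i.png

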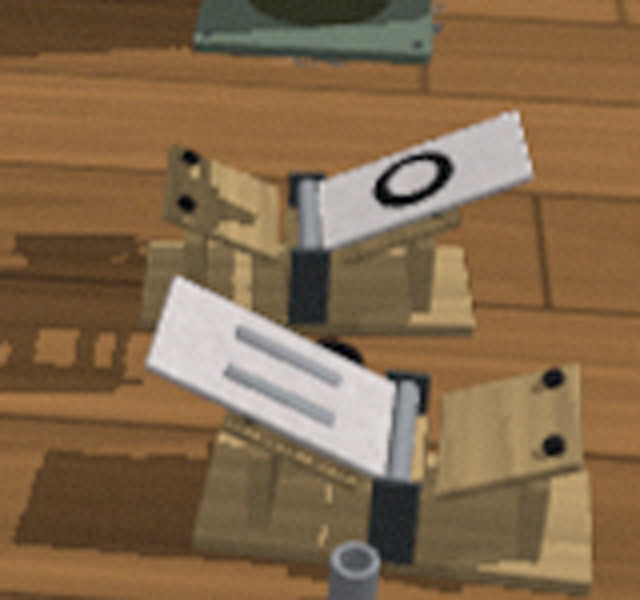

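The free-edge corners read (353.0,194) and (349.5,178), which matches the 2.269 rad prediction. The sleeve leaf has not moved.

```bash
python3 -c "
from workcell import *
print(job_done())"
```

```text
the job is handed in; nothing more can be done
None
```

The ring leaf is turned over and lies flat on its left-hand rest (2.269 rad by the camera check), pushed only, with the sleeve leaf unmoved and nothing else touched on the way; the job was handed in at about 11.3 s.

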